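# Unpin the foil roll and lift it out of the unwind stand

## Robot

A 7-joint arm with a two-finger parallel gripper is mounted at the origin on the work surface. World frame = base frame: x ahead of the robot, y to its left, z up, the work surface at z = 0. Lengths are in m, angles in rad, forces in N, time in s.
With the tool pointing down it reaches from about 0.425 to 1.025 m from the base axis. Payload 9.4 kg.
Tool frame: the origin (TCP) lies between the finger pads; the fingertips stand 19 mm ahead of it and the grasp point (between the pads) is the TCP (finger_overhang is the distance from the TCP to the fingertips, in m); z points along the fingers, y is the line along which they close (so a half turn about z gives the same grasp; the last joint's range is limited). The gripper opens to 93 mm and grips with 3 to 60 N. Pads are 15 mm wide; open, the fingers measure 128 mm over their backs; the gripper's body (75 mm by 188 mm) begins 65 mm behind the grasp point.
Start: joints at [-1.253, 0.599, -0.003, 1.599, 0.002, 0.943, -0.08], TCP at [0.279, 0.669, 0.238] pointing down, gripper open.
Joint ranges: [-2.57, 2.57], [-0.35, 1.97], [-1.29, 1.29], [0.11, 2.56], [-1.05, 4.19], [0.11, 1.86], [-2.63, 2.63]. Speed limits (rad/s): [2.22, 2.22, 3.01, 3.01, 3.14, 3.14, 3.14].

## Interface

Orientations are given as [roll, pitch, yaw] about the fixed x, y, z axes, in that order (R = Rz(yaw) Ry(pitch) Rx(roll)).
In Python, from cell import * gives the robot as it stands.
- The arm moves only by the shell command python3 -m creep 'ROWS'. ROWS is JSON, a list of rows, each a list of 3 entries, a list of its own where there are three numbers: the turn, a rotation vector about the tool's x, y, z in degrees, then the shift along the tool's x, y, z in mm, then the opening, from 0 (shut) to 1 (fully open). A call has 1 to 12 rows; each row is the pose to reach, as a shift and turn from the pose commanded when the call began, along the tool's axes at that moment; what a row does not reach only later rows make up. A row lasts 1/8 s, in which the tool goes at most 62.5 mm and 10.7 degrees, less where a joint would pass 70% of its speed; a pose out of reach is approached as far as the arm can. A call with a gripper value outside its range is refused whole. The fingers move at their own pace and stop on an object; the grip force is fixed at half the most. Time passes only in rows, so rows that repeat a pose let the fingers close. It gives the time, the measured TCP pose, the force, the opening and the grip force at its end, in the units of the state.
- get_obs(): the state, without advancing time (a new reading comes with each control period).
- get_image(name): name is "scene" or "top"; returns the picture (480x640x3 uint8, red, green, blue); there is no depth.
- camera_info(name): a dict with "intrinsics" (3x3 intrinsics, pixels), "cam_to_world" (4x4, takes a point from camera to world coordinates). Camera axes: x right, y up, looking along -z (the intrinsics and any distortion apply to the point x, -y, -z); pixel columns grow to the right and rows downward; lengths in m; the calibration is good to about 2 mm. A picture is of the moment at which its call begins. camera_info takes no time and is no camera call.
- finish_job(): hands the job in; it is judged then, once.
Trained networks look in the newest picture that a camera, given by its name, has taken for a name from the list of things; names that differ only in an ending like _2 or _b are one class to them, and where a whole thing is asked for, a point or a joint stands for the part that bears it (a point fixed in the world has none). Each returns a list of dicts, best first, with "confidence" (0 to 1); they miss things now and then, are a little off and sometimes report something else, mostly with a low value. They report only what shows in the picture. A call takes as long as a camera call.
- boxes_of(name, camera): "rect" ([left, top, right, bottom] in pixels, round what is visible of it).
- regions_of(name, camera): "mask" (480x640 bool, what is visible of it) and "rect" ([left, top, right, bottom] in pixels, round what is visible of it).
- tip_of(name, camera): "pixel" ([column, row] in pixels: a listed point, or the origin of a listed thing).
The state is a dict: "time": time; "joint_pos": joint angles; "joint_vel": joint speeds; "joint_efforts": joint torques, N m; "ee_pos": TCP position; "orientation": TCP orientation; "contact_force": force on the tool from outside, world axes, zero at the start; "torque": the same for the moment, N m; "grip_width": finger opening in m; "finger_force": force on a finger pad.
Only numpy, scipy, OpenCV 4.12 (cv2) and the standard library are available. Lean on these libraries where they do the work, as an engineer would, in place of code of your own. Each camera call takes 0.05 s, during which the arm holds its last target. There are 200 camera calls.

## Task

The foil roll on the bench unwind stand is due for changing. With the roll still in its slots, draw the retaining pin out of the bearing block, lay it to rest in the open notch on the outside of that block and let go of it; then lift the roll with its shaft up out of the slots until the whole shaft is a good 5 cm above the tops of the blocks, and finish there: your program ends while the gripper is still holding the roll in the air over the stand, level and still. Do not drop the pin, tip the roll or disturb the other things on the bench.

Things in the scene. Friction and masses are not known exactly. Their poses are not given: they have to be found in the camera images.
- stand: Unwind stand, fixed: black base 120 x 245 x 8 mm, two aluminium blocks 50 (x) x 24 (y) mm, tops at z 100 mm, centred at y +80 and -80, each with a 14 mm slot, open above, for the shaft. Low idler at x 50, top z 34. Origin on the bench midway between the blocks; x across the shaft, away from the robot (yaw to 0.42); y along the shaft to the block with the pin, which alone is bored and notched.
- seat (a point): Point on the stand, on the axis of the seated shaft midway between the blocks, 75 mm above the bench. Same axes as the stand.
- bore (a point): Middle of the pin bore's mouth in the front (-x) face of the +y block (stand x -25, y 80, z 88 mm). The bore, 10 mm wide for the 8 mm pin, runs level along the stand's x through both prongs of the block, just over the shaft, so the roll cannot rise while the pin is in. Axes as the stand.
- notch (a point): Parking notch: groove along the stand's x, 40 mm long, 11 wide, 11 deep, mouth chamfered to 21, open above and at both ends, in the shoulder (top z 75 mm) outside the +y block. Point: its front (-x) end, on the axis of a parked pin (stand x -25, y 106, z 68 mm; groove floor z 64). The pin lies in it as in the bore: knob to -x, collar just in front of the shoulder's front face. Axes as the stand.
- pin_knob (a point): Centre of the retaining pin's ribbed grey knob, 18 mm in diameter, 24 mm long, axis level along the pin; x points along the pin to its tip. It stands out in front of the block, 6 to 11 mm off its face, 87 mm above the bench, free on both sides and above. The pin weighs about 35 g and slides freely.
- pin_shank (a point): Middle of the pin's steel shank (8 mm in diameter, 50 mm from collar to tip), 43 mm from the knob's centre. Between knob and shank sits a collar 12 mm in diameter, 6 mm long, which does not enter bore or notch. The pin balances on its shank about 10 mm from the collar. x points along the pin to its tip.
- roll_center (a point): Middle of the foil roll, on its axis, 75 mm above the bench: gold roll 54 mm in diameter, 110 mm wide, clamped on a steel shaft 12 mm in diameter, 174 mm long: one rigid piece of about 0.45 kg, balancing here. y points along the shaft; x and z turn with the roll. It can be taken across its diameter from above, with free space before and behind it.
- roll: The same roll with its shaft; origin at the same point.
- pin: The same pin; origin on its axis where collar and shank meet, x towards the tip.
- spare_roll: Bystander: silver foil roll standing on end, 42 mm in diameter, 110 mm high; origin at the centre of its underside. Leave it alone.
- tape_roll: Bystander: roll of paper tape lying flat, 72 mm across, 24 mm high; origin at the centre of its underside. Leave it alone.
- foil_carton: Bystander: small white carton with a grey band, 55 x 55 mm, 85 mm high; origin at the centre of its underside. Leave it alone.

How it is judged:
On the way, in this order (a step that is already met when the one before it is completed fails the run):
1. the pin is drawn right out of the bore, the roll still in its slots (x of pin_shank in the frame of bore below -0.026 m and distance between roll_center and seat below 0.006 m), for 0.1 s.
2. the pin lies in the parking notch, let go, the roll still in its slots (x of pin_shank in the frame of notch between 0.008 and 0.032 m and y of pin_shank in the frame of notch between -0.004 and 0.004 m and z of pin_shank in the frame of notch between -0.004 and 0.004 m and angle between the x axis of pin_shank and the x axis of notch, either way round below 0.12 rad and contact force between the fingers and pin below 0.1 N and distance between roll_center and seat below 0.006 m), for 0.3 s.
At the end, for the whole second after the job is handed in: Fingers hold the roll (over 3 N) off the stand, within 60 mm of above its seat, centre over 148 mm up, level within 5 degrees, still (20 mm/s, 0.15 rad/s). The pin rests released in the notch: within 4 mm and 0.12 rad of its line, mid-shank 8 to 32 mm in (x of pin_shank in the frame of notch between 0.008 and 0.032 m and y of pin_shank in the frame of notch between -0.004 and 0.004 m and z of pin_shank in the frame of notch between -0.004 and 0.004 m and angle between the x axis of pin_shank and the x axis of notch, either way round below 0.12 rad and contact force between the fingers and pin below 0.1 N and linear speed of each of pin, roll below 0.02 m/s and height (world z) of roll_center above 0.148 m and horizontal distance between roll_center and seat below 0.06 m and angle between roll_center's own y axis and vertical between 1.481 and 1.661 rad and contact force between the fingers and roll above 3 N and contact force between roll and stand below 0.1 N and angular speed of roll below 0.15 rad/s); the arm keeps its last pose, push and grip.
It fails at once if the pin is dropped (height (world z) of pin_shank below 0.045 m).
It fails at once if the roll is tipped more than 17 degrees (angle between roll_center's own y axis and vertical below 1.2708 rad or angle between roll_center's own y axis and vertical above 1.8708 rad).
It fails at once if the spare roll is disturbed (moved over 30 mm) (distance of spare_roll from where it was at the start of the episode above 0.03 m).
It fails at once if the roll of tape is disturbed (moved over 30 mm) (distance of tape_roll from where it was at the start of the episode above 0.03 m).
It fails at once if the carton is disturbed (moved over 30 mm) (distance of foil_carton from where it was at the start of the episode above 0.03 m).
It also fails if it takes over 51 s, if anything falls off the work surface, if the arm or the gripper's body presses on something with over 40 N, if the wrist force passes 120 N, or if a joint passes its speed limit or range.

## Working session

There is one attempt and no reset: what is moved stays moved. The work goes in short steps, Python scripts to look and compute and a shell command to move; the robot and the scene stay as the last step left them, time stands still between calls to the robot, and variables do not carry over. Pictures are saved under pics/ and viewed, at most 10 in all, crops included, and the job is handed in when it is done.

```bash
ls; mkdir -p pics; cat > h.py <<'E'
import numpy as np, cv2
from cell import *
from scipy.spatial.transform import Rotation as R
def cam(n):
    c=camera_info(n); return np.array(c["intrinsics"]),np.array(c["cam_to_world"])
def ray(n,p):
    K,T=cam(n); d=np.linalg.inv(K)@[p[0],p[1],1]; d=T[:3,:3]@(d*[1,-1,-1]); return T[:3,3],d/np.linalg.norm(d)
def at_z(n,p,z):
    o,d=ray(n,p); return o+d*(z-o[2])/d[2]
def tri(p,q,a="scene",b="top"):
    o1,d1=ray(a,p);o2,d2=ray(b,q)
    s=np.linalg.lstsq(np.c_[d1,-d2],o2-o1,rcond=None)[0]
    x,y=o1+s[0]*d1,o2+s[1]*d2; return (x+y)/2,np.linalg.norm(x-y)
def proj(n,P):
    K,T=cam(n); c=np.linalg.inv(T)@np.r_[P,1]; c=c[:3]*[1,-1,-1]; u=K@c; return u[:2]/u[2]
E
python3 - <<'E'
from h import *
np.set_printoptions(precision=4,suppress=True)
ims=[get_image(n) for n in("scene","top")]
for n,i in zip(("scene","top"),ims): cv2.imwrite(f"pics/{n}0.png",i[:,:,::-1]); print(n,camera_info(n).keys(), cam(n)[1][:3,3])
for t in "seat bore notch pin_knob pin_shank roll_center stand spare_roll tape_roll foil_carton".split():
    r={}
    for n in("scene","top"):
        l=tip_of(t,n); r[n]=l[0]["pixel"] if l else None; print(t,n,[(np.round(a["pixel"],1),round(a["confidence"],2)) for a in l[:2]])
    if r["scene"] is not None and r["top"] is not None: print("   ",*tri(r["scene"],r["top"]))
o=get_obs();print(o["time"],o["ee_pos"],o["orientation"],o["grip_width"])
E
```

```text
pics
scene dict_keys(['intrinsics', 'cam_to_world']) [ 1.1238 -0.3378  0.7025]
top dict_keys(['intrinsics', 'cam_to_world']) [ 0.5398 -0.0701  0.7197]
seat scene []
seat top []
bore scene [(array([344.2, 185. ]), 0.81)]
bore top [(array([248. , 319.2]), 0.83), (array([303.5, 292.5]), 0.19)]
    [0.5134 0.0119 0.0943] 0.00030151780063997934
notch scene [(array([358. , 191.5]), 0.63)]
notch top [(array([229.9, 322.4]), 0.95)]
    [0.5089 0.0423 0.0636] 0.0032879305964094033
pin_knob scene [(array([338.7, 181.2]), 0.45)]
pin_knob top [(array([246.6, 334.7]), 0.54)]
    [0.4923 0.0137 0.0861] 0.0020798147156937162
pin_shank scene [(array([355.7, 195. ]), 0.61)]
pin_shank top [(array([243.1, 300.2]), 0.65)]
    [0.5388 0.0202 0.0881] 0.0022100871153600352
roll_center scene [(array([315.8, 219.4]), 0.69)]
roll_center top [(array([306.1, 292.7]), 0.82)]
    [ 0.5481 -0.0628  0.0729] 0.005413376232666748
stand scene [(array([312.9, 249.7]), 0.87)]
stand top []
spare_roll scene [(array([360.3, 310.1]), 0.67), (array([181.7, 284.1]), 0.5)]
spare_roll top [(array([299.5, 191.9]), 0.75)]
    [ 0.7048 -0.0565  0.0046] 0.00057109345625538
tape_roll scene [(array([185. , 282.5]), 0.93)]
tape_roll top [(array([457.6, 304.4]), 0.7)]
    [ 0.5265 -0.2938  0.0053] 0.002979701614547677
foil_carton scene [(array([220.2, 348.9]), 0.89), (array([315., 217.]), 0.38)]
foil_carton top [(array([447.1, 210.8]), 0.61)]
    [ 0.6724 -0.2841  0.0043] 0.006753130812828497
1.1 [0.2788 0.6692 0.2376] [3.1416 0.0001 2.7468] 0.09311451717863954
```

View pics/top0.png

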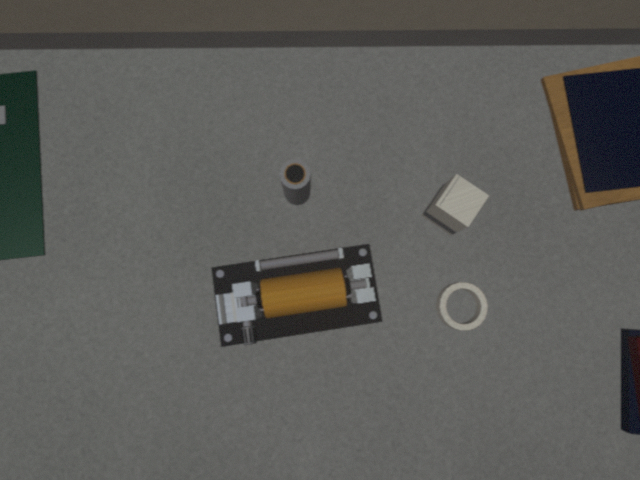

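View pics/scene0.png

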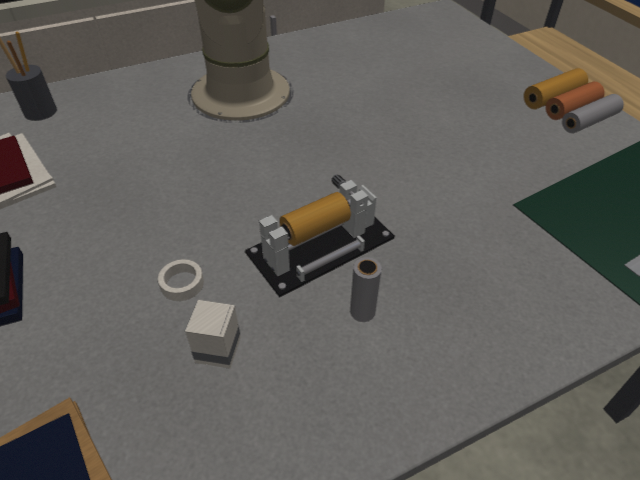

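The top view shows the stand with base corners near (213,267), (370,245), (381,321) and (221,346). The roll is at (304,293) and the pin knob at (248,335), in front of the left (+y) block. In the scene view the +y block is at (358,205), the knob at (340,182) and the spare roll at (365,290). The stand has clear space in front of it. Next I fit the stand's pose.

```bash
cat > fit.py <<'E'
from h import *
from scipy.optimize import least_squares
np.set_printoptions(precision=4,suppress=True)
im={n:get_image(n) for n in("scene","top")}
obs=[]
L={"bore":(-.025,.08,.088),"notch":(-.025,.106,.068),"roll_center":(0,0,.075),"stand":(0,0,0),"seat":(0,0,.075)}
for t in L:
    for n in im:
        for a in tip_of(t,n)[:1]:
            if a["confidence"]>.5: obs.append((n,L[t],a["pixel"],3.,t))
# base corners: sub-pixel refine of hand picks
cr={"top":[(370,245,.06,-.1225),(213,267,.06,.1225),(221,346,-.06,.1225),(381,321,-.06,-.1225)],
    "scene":[(283,288,.06,-.1225),(395,236,.06,.1225),(247,250,-.06,-.1225)]}
for n,l in cr.items():
    g=cv2.cvtColor(im[n],cv2.COLOR_RGB2GRAY)
    for u,v,x,y in l:
        p=cv2.cornerSubPix(g,np.float32([[[u,v]]]),(4,4),(-1,-1),(3,50,.01))[0,0]
        obs.append((n,(x,y,.008 if n=="top" else .008),p,1.,"corner"))
def S(p,X): c,s=np.cos(p[2]),np.sin(p[2]); return np.array([p[0]+c*X[0]-s*X[1],p[1]+s*X[0]+c*X[1],X[2]])
f=lambda p:np.concatenate([(proj(n,S(p,X))+p[3:5]*(n=="top")+p[5:7]*(n=="scene")-q)/w for n,X,q,w,_ in obs]+[p[3:]/1.])
r=least_squares(f,[.55,-.06,.14,0,0,0,0],loss="soft_l1"); p=r.x
print("stand",p,"sd",np.sqrt(np.diag(np.linalg.inv(r.jac.T@r.jac)))[:3])
for n,X,q,w,t in obs: print(t,n,q,proj(n,S(p,X))-q)
print("seat",S(p,(0,0,.075)),"bore",S(p,L["bore"]),"notch",S(p,L["notch"]))
for n in im:
    for a in regions_of("pin_knob",n)[:1]: print("knob",n,a["rect"],a["confidence"])
    for a in tip_of("pin_knob",n)[:1]: 
        w=at_z(n,a["pixel"]-p[3:5]*(n=="top")-p[5:7]*(n=="scene"),.087)
        c,s=np.cos(p[2]),np.sin(p[2]); d=w[:2]-p[:2]; print("knob stand xy",n,c*d[0]+s*d[1],-s*d[0]+c*d[1])
np.save("stand.npy",p)
E
python3 fit.py
```

```text
stand [ 0.5463 -0.05    0.1363  0.0393  0.1423  0.1024  0.3829] sd [0.0015 0.0014 0.0057]
bore scene [342.1, 186.0] [ 8.1375 -1.4748]
bore top [244.5, 321.7] [-6.5031 -0.4523]
notch scene [356.4, 190.9] [ 4.9044 -3.196 ]
notch top [227.8, 325.2] [-6.4103 -1.7071]
roll_center scene [317.9, 214.4] [2.6311 1.1436]
roll_center top [304.8, 290.7] [-9.8252  2.6733]
stand scene [312.4, 249.2] [ 7.8893 -3.7589]
corner top [368.8774 243.7752] [ 0.4295 -1.0589]
corner top [211.3098 267.3337] [-0.4621 -0.3315]
corner top [220.7983 346.26  ] [0.1438 0.3517]
corner top [381.7888 320.7352] [0.8586 0.1026]
corner scene [285.9474 284.6469] [-7.2874 10.5964]
corner scene [394.8644 236.4145] [-0.1664 -1.2563]
corner scene [243.9033 250.5468] [-0.2887 -0.6473]
seat [ 0.5463 -0.05    0.075 ] bore [0.5107 0.0259 0.088 ] notch [0.5071 0.0517 0.068 ]
knob scene [331.5, 175.4, 360.7, 204.6] 0.66
knob stand xy scene -0.04354654910788562 0.0653807031233606
knob top [239.9, 295.5, 257.2, 343.8] 0.59
knob stand xy top -0.04282359429582183 0.06906357855487942
```

The base isn't centred on the block origin along y: the roll's centre is about 12 mm off the base's centre. I'll free that offset, drop the bad corner and refit.

```bash
sed -i 's/(283,288,.06,-.1225),//; s/for n,X,q,w,_ in obs\]/for n,X,q,w,t in obs]/; s/proj(n,S(p,X))+p\[3:5\]/proj(n,S(p,(X[0],X[1]+p[7]*(t=="corner"),X[2])))+p[3:5]/; s/p\[3:\]\/1\./p[3:7]\/1./; s/0,0,0,0\],loss/0,0,0,0,.01],loss/; s/proj(n,S(p,X))-q)$/proj(n,S(p,(X[0],X[1]+p[7]*(t=="corner"),X[2])))-q)/; s/a\["confidence"\]>.5/a["confidence"]>.45/' fit.py
cat >> fit.py <<'E'
v=im["top"].copy()
for X in [(sx*.025,sy*.08+e*.012,.1) for sx in(1,-1) for sy in(1,-1) for e in(1,-1)]+[(-.025,.08,.088),(-.025,.106,.068),(-.043,.08,.087),(0,.055,.102),(0,-.055,.102)]:
    q=proj("top",S(p,X)); cv2.circle(v,(int(q[0]*8),int(q[1]*8)),8,(255,0,0),-1,shift=3)
v=v[225:365,195:395]; cv2.imwrite("pics/ov.png",cv2.resize(v,None,fx=4,fy=4,interpolation=cv2.INTER_NEAREST)[:,:,::-1])
E
python3 fit.py
```

```text
stand [ 0.5481 -0.0613  0.134  -0.1016  0.3665  0.0286  0.7339  0.0116] sd [0.0016 0.0025 0.0055]
bore scene [345.8, 188.0] [-0.6517 -0.977 ]
bore top [243.6, 321.7] [ 2.8553 -2.1303]
notch scene [356.2, 191.3] [ 0.2223 -1.1285]
notch top [229.2, 328.0] [ 0.4042 -6.1816]
roll_center scene [317.0, 220.5] [-2.0111 -2.2447]
roll_center top [305.3, 290.1] [-2.0934  1.7935]
stand scene [310.8, 249.5] [ 4.2644 -1.3563]
corner top [368.9929 243.6451] [ 0.3263 -0.9314]
corner top [211.2695 267.2915] [-0.4559 -0.6646]
corner top [220.7968 346.3108] [-0.0783 -0.061 ]
corner top [381.8222 320.7784] [0.6546 0.0854]
corner scene [394.8442 236.4269] [ 0.047  -1.0737]
corner scene [243.9305 250.5547] [-0.1839 -0.7158]
seat [ 0.5481 -0.0613  0.075 ] bore [0.5127 0.0147 0.088 ] notch [0.5092 0.0404 0.068 ]
knob scene [330.8, 174.8, 362.9, 206.6] 0.61
knob stand xy scene -0.04753281166839107 0.08200641424088571
knob top [240.8, 293.7, 258.2, 343.8] 0.73
knob stand xy top -0.04157404493243901 0.08094417610978023
```

View pics/ov.png

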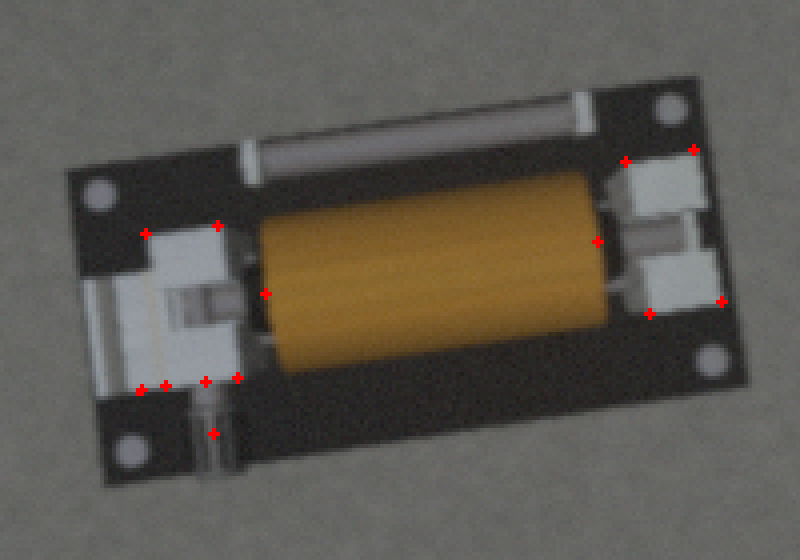

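The overlay agrees with the picture to about 1 px at the block corners. The knob runs to zoomed row 476, which puts its centre near stand x -45, y 79–80. Now the first move.

```bash
cat > go.py <<'E'
import sys
from h import *
np.set_printoptions(precision=2,suppress=True)
p=np.load("stand.npy")
def to(x,y,z,off=np.pi):  # stand-frame mm target -> tool shift/turn
    o=get_obs(); c,s=np.cos(p[2]),np.sin(p[2]); x,y,z=x/1e3,y/1e3,z/1e3
    P=np.array([p[0]+c*x-s*y,p[1]+s*x+c*y,z]); A=R.from_euler("xyz",o["orientation"])
    B=R.from_euler("xyz",[np.pi,0,p[2]+off])
    print("P",P*1e3,"shift",A.inv().apply(P-o["ee_pos"])*1e3,"turn",np.degrees((A.inv()*B).as_rotvec()))
    d=o["ee_pos"]-[p[0],p[1],0]; print("tcp in stand",1e3*np.array([c*d[0]+s*d[1],-s*d[0]+c*d[1],d[2]]),"t",o["time"],"grip",o["grip_width"],o["finger_force"],"F",o["contact_force"],"q",o["joint_pos"])
if __name__=="__main__": to(*map(float,sys.argv[1:]))
E
python3 go.py -45 79.5 170
```

```text
P [492.91  11.5  170.  ] shift [-450.55 -524.85   67.63] turn [  0.     0.   -30.29]
tcp in stand [-169.28  759.95  237.64] t 2.7 grip 0.09306446061403613 0.0 F [ 0.47  0.3  -0.36] q [-1.25  0.6  -0.    1.6   0.    0.94 -0.08]
```

```bash
python3 -m creep '[[[0,0,-3],[-38,-44,6],0.45],[[0,0,-6],[-75,-87,11],0.45],[[0,0,-9],[-113,-131,17],0.45],[[0,0,-12],[-150,-175,23],0.45],[[0,0,-15],[-188,-219,28],0.45],[[0,0,-18],[-225,-262,34],0.45],[[0,0,-21],[-263,-306,39],0.45],[[0,0,-24],[-300,-350,45],0.45],[[0,0,-27],[-338,-394,51],0.45],[[0,0,-29],[-380,-443,57],0.45],[[0,0,-30.3],[-420,-489,63],0.45],[[0,0,-30.3],[-450.5,-525,67.6],0.45]]'; python3 go.py -45 79.5 130
```

```text
time: 4.2
ee_pos: [0.4935, 0.0087, 0.17]
orientation: [-3.141, 0.001, -3.009]
contact_force: [0.7, 0.3, -0.3]
grip_width: 0.042
finger_force: 0.0
P [492.91  11.5  130.  ] shift [ 0.25  2.9  40.04] turn [-0.02  0.04 -0.08]
tcp in stand [-44.78  76.61 170.04] t 4.2 grip 0.04196803606700458 0.0 F [ 0.65  0.34 -0.26] q [-0.02  0.43 -0.15  2.18  0.13  0.54  1.44]
```

```bash
python3 -m creep '[[[0,0,0],[0,0,20],0.45],[[0,0,0],[0,0,45],0.45],[[0,0,0],[0,0,45],0.45]]'; python3 go.py -45 79.5 87; python3 - <<'E'
from h import *
i=get_image("scene")[120:240,270:430]; j=get_image("top")[250:370,170:330]
cv2.imwrite("pics/c1.png",np.vstack([cv2.resize(k,(400,300),interpolation=cv2.INTER_CUBIC) for k in(i,j)])[:,:,::-1])
E
```

```text
time: 4.58
ee_pos: [0.4921, 0.0111, 0.124]
orientation: [3.142, -0.003, -3.008]
contact_force: [-0.5, -0.7, 0.5]
grip_width: 0.0417
finger_force: 0.0
P [492.91  11.5   87.  ] shift [-0.94  0.24 37.02] turn [ 0.   -0.15 -0.01]
tcp in stand [-45.85  79.26 124.02] t 4.575 grip 0.04172163294028427 0.0 F [-0.47 -0.68  0.48] q [-0.04  0.51 -0.13  2.22  0.15  0.43  1.41]
```

View pics/c1.png

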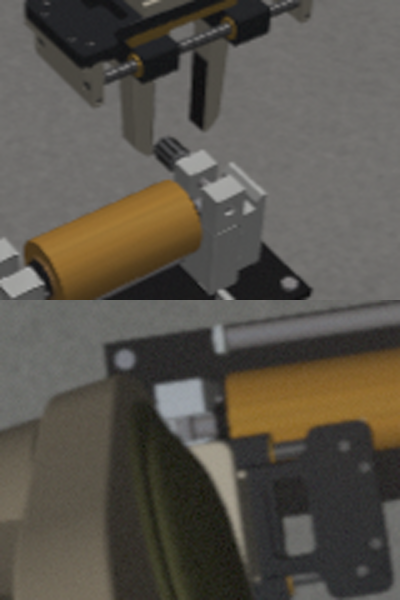

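The fingers straddle the knob: fingertips at crop (138,150) and (203,125), knob at (170,150). Next, descend and close.

```bash
python3 -m creep '[[[0,0,0],[0,0,13],0.45],[[0,0,0],[0,0,26],0.45],[[0,0,0],[0,0,37],0.45],[[0,0,0],[0,0,37],0.45],[[0,0,0],[0,0,37],0.1],[[0,0,0],[0,0,37],0.1],[[0,0,0],[0,0,37],0.1],[[0,0,0],[0,0,37],0.1]]'; python3 go.py -45 79.5 87
```

```text
time: 5.68
ee_pos: [0.493, 0.0114, 0.0883]
orientation: [3.142, 0.001, -3.007]
contact_force: [-0.2, 0.8, 1.1]
grip_width: 0.017
finger_force: 29.9
P [492.91  11.5   87.  ] shift [0.05 0.08 1.33] turn [0.   0.04 0.01]
tcp in stand [-44.95  79.42  88.33] t 5.675 grip 0.016992135563968214 29.866257905960083 F [-0.23  0.8   1.07] q [-0.06  0.57 -0.11  2.24  0.17  0.33  1.39]
```

The grip is good: 17 mm opening, 30 N, almost no side load. Now I draw the pin.

```bash
python3 -m creep '[[[0,0,0],[5,0,0],0.1],[[0,0,0],[12,0,0],0.1],[[0,0,0],[20,0,0],0.1],[[0,0,0],[30,0,0],0.1],[[0,0,0],[40,0,0],0.1],[[0,0,0],[50,0,0],0.1],[[0,0,0],[60,0,0],0.1],[[0,0,0],[70,0,0],0.1],[[0,0,0],[70,0,0],0.1],[[0,0,0],[70,0,0],0.1]]'; python3 go.py -115 106 92; python3 - <<'E'
from h import *
i=get_image("scene")[120:240,270:430]; j=get_image("top")[250:370,170:330]
cv2.imwrite("pics/c2.png",np.vstack([cv2.resize(k,(400,300),interpolation=cv2.INTER_CUBIC) for k in(i,j)])[:,:,::-1])
for n in("scene","top"):
    for t in("pin_shank","pin_knob"): print(t,n,[(a["pixel"],round(a["confidence"],2)) for a in tip_of(t,n)[:1]])
E
```

```text
time: 6.92
ee_pos: [0.4239, 0.0021, 0.0881]
orientation: [3.142, 0.001, -3.008]
contact_force: [0.3, 0.1, -0.5]
grip_width: 0.0175
finger_force: 29.9
P [419.99  28.41  92.  ] shift [ 0.33 26.62 -3.91] turn [0.   0.04 0.01]
tcp in stand [-114.66   79.38   88.09] t 6.925 grip 0.017489892995452033 29.86604243516922 F [ 0.28  0.06 -0.48] q [-0.08  0.53 -0.08  2.4   0.19  0.22  1.37]
pin_shank scene [([331.8, 172.1], 0.55)]
pin_knob scene [([314.8, 160.1], 0.48)]
pin_shank top []
pin_knob top []
```

View pics/c2.png

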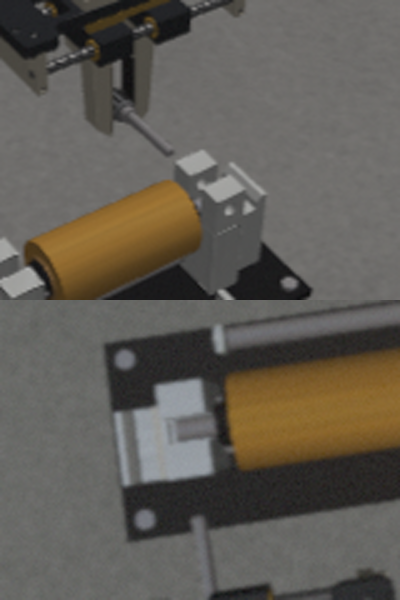

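The pin is out and level. In the top crop the tip is at (199,517), and the groove is the dark band from (123,412) to (131,485). I'll convert both to stand coordinates, refining the groove from an enlarged crop's brightness profile.

```bash
python3 - <<'E'
from h import *
np.set_printoptions(precision=1,suppress=True)
p=np.load("stand.npy"); c,s=np.cos(p[2]),np.sin(p[2])
def st(u,v,z):
    w=at_z("top",(u-p[3],v-p[4]),z); d=w[:2]-p[:2]; return 1e3*np.array([c*d[0]+s*d[1],-s*d[0]+c*d[1]])
g=lambda x,y:(170+x/2.5-.3,250+(y-300)/2.5-.3)
for x,y in[(199,517),(210,590)]: print("pin",st(*g(x,y),.088))
for x,y in[(123,412),(131,485)]: print("groove",st(*g(x,y),.075))
im=cv2.cvtColor(np.mean([get_image("top").astype(np.float32) for _ in range(6)],0).astype(np.uint8),cv2.COLOR_RGB2GRAY)
def prof(x,ys,z):
    r=[]
    for y in ys:
        X=x/1e3;Y=y/1e3; q=proj("top",[p[0]+c*X-s*Y,p[1]+s*X+c*Y,z])+p[3:5]; r.append(cv2.getRectSubPix(im.astype(np.float32),(1,1),tuple(map(float,q)))[0,0])
    return np.array(r)
ys=np.arange(84,128,2)
print(ys); 
for x in(-18,-10,0,8): print(x,prof(x,ys,.075))
xs=np.arange(-70,-30,3.);print("tip profile",xs,[prof(x,[77,79,81],.088).max() for x in xs])
ys=np.arange(66,94,2);print(ys)
for x in(-52,-60,-68,-76):print("shank",x,prof(x,ys,.088))
E
```

```text
pin [-47.1  79. ]
pin [-85.4  78.3]
groove [ 14.4 114.3]
groove [-25.3 114.9]
[ 84  86  88  90  92  94  96  98 100 102 104 106 108 110 112 114 116 118
 120 122 124 126]
-18 [157.6 157.  155.6 155.8 155.7 155.4 153.2 151.9 153.6 155.4 153.1 153.8
 137.1 103.7 100.8 106.6 132.4 143.2 105.7  96.8 102.2 102.2]
-10 [153.7 153.2 154.  154.  154.5 154.  152.3 153.  155.2 156.1 156.5 155.6
 141.8 106.1 100.3 107.8 137.3 141.1 101.   95.5 102.8 105.1]
0 [112.8 117.5 133.8 127.7 139.4 156.1 154.  152.5 155.7 157.4 157.6 156.8
 141.8 106.6 100.3 108.3 138.3 142.2 101.5  95.5 103.6 102.5]
8 [137.1 142.4 144.1 140.3 142.9 149.1 152.1 152.6 153.4 153.5 154.  151.6
 133.6 102.3  98.6 108.2 137.5 145.5 106.5  97.1 106.9 107.5]
tip profile [-70. -67. -64. -61. -58. -55. -52. -49. -46. -43. -40. -37. -34. -31.] [np.float32(108.92803), np.float32(109.794556), np.float32(110.01919), np.float32(108.80682), np.float32(111.76115), np.float32(109.31389), np.float32(107.312294), np.float32(106.579895), np.float32(59.058395), np.float32(39.409946), np.float32(38.196632), np.float32(38.578278), np.float32(39.338383), np.float32(40.019882)]
[66 68 70 72 74 76 78 80 82 84 86 88 90 92]
shank -52 [ 38.6  37.   39.3  40.4  44.9  65.8  95.9 108.8  98.6  59.7  40.8  42.1
  40.8  40. ]
shank -60 [101.2 103.2 103.4 102.3  94.4  82.   97.4 108.7 107.1 102.2 101.9 103.5
 107.4 106.1]
shank -68 [103.2  99.5 101.  103.   93.3  81.1  97.9 108.9 107.5 103.6 103.3 103.4
 103.9 103.7]
shank -76 [106.  107.2 106.  104.1  91.   81.8  99.5 110.4 108.1 102.2 101.4 102.4
 102.2 104.1]
```

The tip is at stand x -47.5, y about 79.7, so the tip sits 67 mm ahead of the TCP. The dark band matches the outer wall and chamfer of a groove centred at y 106, and the shoulder's rim at 120 agrees. Now move the pin across, over and down.

```bash
python3 -m creep '[[[0,0,0],[0,13,-4],0.1],[[0,0,0],[0,26.3,-5],0.1],[[0,0,0],[0,26.3,-5],0.1],[[0,0,0],[-15,26.3,-5],0.1],[[0,0,0],[-30,26.3,-5],0.1],[[0,0,0],[-45,26.3,-5],0.1],[[0,0,0],[-60,26.3,-5],0.1],[[0,0,0],[-67.5,26.3,-5],0.1],[[0,0,0],[-67.5,26.3,-5],0.1],[[0,0,0],[-67.5,26.3,2],0.1],[[0,0,0],[-67.5,26.3,8],0.1],[[0,0,0],[-67.5,26.3,8],0.1]]'; python3 go.py -47 105.7 69.5; python3 - <<'E'
from h import *
i=get_image("scene")[130:220,310:430]
cv2.imwrite("pics/c3.png",cv2.resize(i,(800,600),interpolation=cv2.INTER_CUBIC)[:,:,::-1])
E
```

```text
time: 9.02
ee_pos: [0.4861, 0.0371, 0.0794]
orientation: [-3.141, -0.001, -3.007]
contact_force: [0.4, 0.5, -0.3]
grip_width: 0.017
finger_force: 29.9
P [487.42  37.19  69.5 ] shift [-1.3  -0.03  9.91] turn [-0.01 -0.08  0.02]
tcp in stand [-48.29 105.73  79.41] t 9.025 grip 0.017040994011143572 29.865919947624207 F [ 0.39  0.47 -0.29] q [-0.13  0.58 -0.09  2.26  0.16  0.3   1.34]
```

View pics/c3.png

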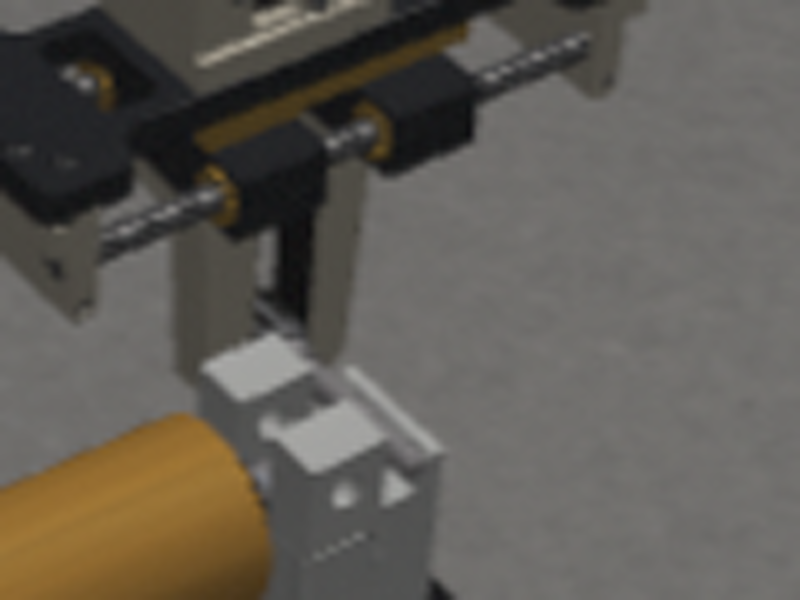

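The grey shank lies along the groove just inside the white rim ((350,380) to (420,455)), with no contact force. Continue down.

```bash
python3 -m creep '[[[0,0,0],[-1,0,3],0.1],[[0,0,0],[-1,0,6],0.1],[[0,0,0],[-1,0,8.5],0.1],[[0,0,0],[-1,0,9.7],0.1],[[0,0,0],[-1,0,9.7],0.1]]'; python3 go.py -47 105.7 69.5
```

```text
time: 9.7
ee_pos: [0.4877, 0.0372, 0.0702]
orientation: [-3.142, -0.0, -3.008]
contact_force: [0.9, 0.3, -0.3]
grip_width: 0.0172
finger_force: 29.9
P [487.42  37.19  69.5 ] shift [0.28 0.04 0.75] turn [-0.   -0.01  0.01]
tcp in stand [-46.72 105.66  70.25] t 9.7 grip 0.01721309690631814 29.86590474843979 F [ 0.88  0.29 -0.28] q [-0.13  0.6  -0.08  2.26  0.17  0.28  1.34]
```

```bash
python3 -m creep '[[[0,0,0],[0,0,0.8],0.1],[[0,0,0],[0,0,0.8],0.1],[[0,0,0],[0,0,0.8],0.4],[[0,0,0],[0,0,0.8],0.4],[[0,0,0],[0,0,0.8],0.4],[[0,0,0],[0,0,0.8],0.4],[[0,0,0],[0,0,-20],0.4],[[0,0,0],[0,0,-50],0.4],[[0,0,0],[0,0,-90],0.4],[[0,0,0],[0,0,-130],0.4],[[0,0,0],[50,0,-150],0.4],[[0,0,0],[50,0,-150],0.4]]'; python3 - <<'E'
from h import *
i=get_image("scene")[140:230,310:430]; j=get_image("top")[270:360,190:310]
cv2.imwrite("pics/c4.png",np.vstack([cv2.resize(k,(400,300),interpolation=cv2.INTER_CUBIC) for k in(i,j)])[:,:,::-1])
for n in("scene","top"):
    for t in("pin_shank","pin_knob","roll_center"): print(t,n,[(a["pixel"],round(a["confidence"],2)) for a in tip_of(t,n)[:1]])
E
python3 go.py 0 0 150 1.5708
```

```text
time: 11.2
ee_pos: [0.4356, 0.0297, 0.2216]
orientation: [-3.141, 0.0, -3.008]
contact_force: [0.6, 0.2, 0.6]
grip_width: 0.0372
finger_force: 0.0
pin_shank scene []
pin_knob scene [([350.7, 183.0], 0.61)]
roll_center scene [([317.6, 218.0], 0.76)]
pin_shank top [([226.7, 306.9], 0.9)]
pin_knob top []
roll_center top [([305.9, 291.0], 0.9)]
P [548.12 -61.28 150.  ] shift [ -96.37 -105.74   69.66] turn [-0.04 -0.05 90.01]
tcp in stand [-96.31 105.72 219.76] t 11.6 grip 0.03705573312234109 0.0 F [-0.1  -0.27 -1.41] q [-0.06  0.29 -0.17  2.24  0.09  0.62  1.41]
```

View pics/c4.png

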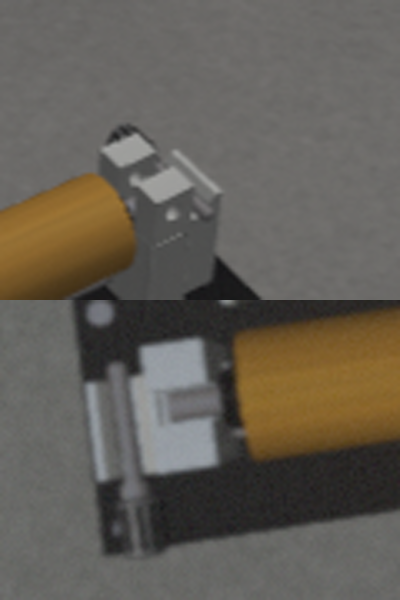

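The pin lies in the groove, shank from (117,365) to (135,492) and knob at (140,525), in front of the shoulder. The roll is still seated. I'll check this numerically, then turn and move over the roll.

```bash
python3 - <<'E'
from h import *
p=np.load("stand.npy"); c,s=np.cos(p[2]),np.sin(p[2])
for t,u,z in(("shank",(226.7,306.9),.068),("tip",(190+117/3.333,270+65/3.333),.07),("collar",(190+135/3.333,270+190/3.333),.07),("roll",(305.9,291),.075)):
    w=at_z("top",np.array(u)-p[3:5],z); d=w[:2]-p[:2]; print(t,1e3*(c*d[0]+s*d[1]),1e3*(-s*d[0]+c*d[1]))
E
python3 -m creep '[[[0,0,10],[-10,-12,0],0.9],[[0,0,20],[-20,-24,0],0.9],[[0,0,30],[-30,-36,10],0.9],[[0,0,40],[-42,-48,20],0.9],[[0,0,50],[-54,-60,30],0.9],[[0,0,60],[-66,-72,40],0.9],[[0,0,70],[-78,-85,50],0.9],[[0,0,80],[-90,-97,60],0.9],[[0,0,90],[-96.5,-106.5,69],0.9],[[0,0,90],[-96.5,-106.5,69],0.9],[[0,0,90],[-96.5,-106.5,69],0.9]]'; python3 go.py 0 -1 76 1.5708
```

```text
shank -3.8096339819727287 107.15884273243488
tip 20.097396672904825 105.96379793541925
collar -31.604158158837972 105.13053257289404
roll 1.1202115428975055 -4.0479582319093765
time: 12.98
ee_pos: [0.5478, -0.0617, 0.1512]
orientation: [-3.141, -0.0, 1.709]
contact_force: [-0.9, 0.2, -0.1]
grip_width: 0.0837
finger_force: 0.0
P [548.25 -62.27  76.  ] shift [-0.67  0.42 75.2 ] turn [-0.04 -0.01  0.25]
tcp in stand [ -0.36  -0.34 151.2 ] t 12.975 grip 0.08373450032217167 0.0 F [-0.95  0.23 -0.06] q [-0.17  0.52  0.25  2.09 -0.24  0.56  0.39]
```

```bash
python3 -m creep '[[[0,0,0],[-1.5,0,20],0.9],[[0,0,0],[-1.5,0,40],0.9],[[0,0,0],[-1.5,0,60],0.9],[[0,0,0],[-1.5,0,72],0.9],[[0,0,0],[-1.5,0,75],0.9],[[0,0,0],[-1.5,0,75],0.9],[[0,0,0],[-1.5,0,75],0.4],[[0,0,0],[-1.5,0,75],0.4],[[0,0,0],[-1.5,0,75],0.4],[[0,0,0],[-1.5,0,75],0.4],[[0,0,0],[-1.5,0,75],0.4]]'; python3 go.py 0 -1 76 1.5708
```

```text
time: 14.35
ee_pos: [0.548, -0.0636, 0.0764]
orientation: [-3.141, -0.0, 1.705]
contact_force: [-1.5, 1.5, 3.7]
grip_width: 0.0537
finger_force: 30.0
P [548.25 -62.27  76.  ] shift [1.28 0.39 0.45] turn [-0.02 -0.01  0.  ]
tcp in stand [-0.39 -2.28 76.45] t 14.35 grip 0.05372150429652757 30.000494420528412 F [-1.53  1.5   3.66] q [-0.11  0.64  0.18  2.13 -0.29  0.39  0.44]
```

The roll is gripped at 53.7 mm with 30 N. Lift it gently.

```bash
python3 -m creep '[[[0,0,0],[0,0,-2],0.4],[[0,0,0],[0,0,-6],0.4],[[0,0,0],[0,0,-12],0.4],[[0,0,0],[0,0,-20],0.4],[[0,0,0],[0,0,-30],0.4],[[0,0,0],[0,0,-40],0.4],[[0,0,0],[0,0,-52],0.4],[[0,0,0],[0,0,-64],0.4],[[0,0,0],[0,0,-76],0.4],[[0,0,0],[0,0,-86],0.4],[[0,0,0],[0,0,-90],0.4],[[0,0,0],[0,0,-90],0.4]]'; python3 -m creep '[[[0,0,0],[0,0,0],0.4],[[0,0,0],[0,0,0],0.4],[[0,0,0],[0,0,0],0.4],[[0,0,0],[0,0,0],0.4]]'; python3 - <<'E'
from h import *
i=get_image("scene")[90:290,210:430]
cv2.imwrite("pics/c5.png",cv2.resize(i,(660,600),interpolation=cv2.INTER_CUBIC)[:,:,::-1])
get_image("top")
for n in("scene","top"):
    for t in("pin_shank","roll_center"): print(t,n,[(a["pixel"],round(a["confidence"],2)) for a in tip_of(t,n)[:1]])
E
python3 go.py 0 -1 165 1.5708
```

```text
time: 15.85
ee_pos: [0.5484, -0.0636, 0.1665]
orientation: [3.141, 0.0, 1.705]
contact_force: [-0.9, 0.1, -4.7]
grip_width: 0.0531
finger_force: 30.0
time: 16.35
ee_pos: [0.5482, -0.0636, 0.1662]
orientation: [-3.141, 0.0, 1.705]
contact_force: [-0.3, -1.0, -5.2]
grip_width: 0.0533
finger_force: 30.0
pin_shank scene [([363.9, 195.6], 0.54)]
roll_center scene [([316.2, 175.9], 0.88)]
pin_shank top []
roll_center top []
P [548.25 -62.27 165.  ] shift [1.35 0.13 1.34] turn [0. 0. 0.]
tcp in stand [ -0.13  -2.35 166.34] t 16.65 grip 0.05358190088201359 29.998900294303894 F [-0.39 -0.19 -4.94] q [-0.17  0.5   0.27  2.08 -0.23  0.59  0.39]
```

View pics/c5.png

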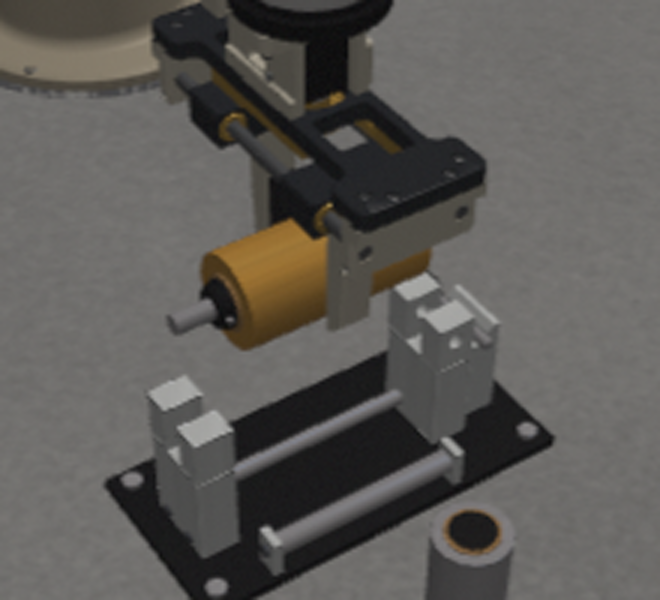

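The roll hangs clear of the stand with the shaft end at crop (176,322), and the pin is still in the notch at (483,335). Before handing in, I'll check the level by projecting the shaft end.

```bash
python3 - <<'E'
from h import *
p=np.load("stand.npy"); c,s=np.cos(p[2]),np.sin(p[2])
for z in(.157,.165,.173):
    X,Y=0,-.088; q=proj("scene",[p[0]+c*X-s*Y,p[1]+s*X+c*Y,z])+p[5:7]; print(z,(q-[210,90])*3)
o=get_obs(); print(o["torque"],o["joint_vel"],o["time"])
E
```

```text
0.157 [168.89353888 338.33238144]
0.165 [167.79444141 326.55167283]
0.173 [166.67912913 314.59716524]
[-0.07046942  0.03636465  0.02544739] [-0.00174648 -0.00127432  0.00175689  0.00027317  0.0005489   0.00019453
  0.00120934] 16.65
```

```bash
python3 -c "
from cell import *
print(finish_job())"
```

```text
the job is handed in; nothing more can be done
None
```

The job is handed in, with no verdict returned: the pin is released in the notch, and the gripper holds the roll still over the stand, level to about 2° by my estimate, centre about 165 mm up, after about 17 s of the 51 s allowed.

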